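Put the microscope objectives away in their case bases

ROBOT

A 6-joint arm with a two-finger parallel gripper is mounted at the origin on the work surface. World frame = base frame: x ahead of the robot, y to its left, z up, the work surface at z = 0. Lengths are in m, angles in rad, forces in N, time in s.
With the tool pointing down it reaches from about 0.4 to 0.825 m from the base axis. Payload 7 kg.
Tool frame: the origin (TCP) lies on the front face of the gripper's body, between the roots of the fingers; the fingertips stand 73 mm ahead of it and the grasp point (between the pads) lies 54 mm ahead of it; x points along the fingers, y is the direction in which the jaws open and shut, and the axes are right-handed (so a half turn about x gives the same grasp; the last joint's range is limited). The gripper opens to 85 mm and grips with 20 to 120 N. Pads are 22 mm wide; open, the fingers measure 114 mm over their backs; the gripper's body (76 mm by 85 mm) begins 54 mm behind the grasp point. The pads swing forward as they close: fully open they stand 13 mm farther back than shut.
Start: joints at [-0.945, 0.359, 0.012, 0, -1.224, -0.288], TCP at [0.224, -0.637, 0.304] pointing down, gripper open.
Joint ranges: [-3.07, 3.07], [-1.43, 2.12], [-1.02, 1.25], [-3.03, 1.67], [-3.05, -0], [-3.03, 3.03]. Speed limits (rad/s): [2.39, 2.39, 3.01, 3.14, 3.14, 3.14].

INTERFACE

Orientations are given as a unit quaternion [w, x, y, z].
In Python, from station import * gives the robot as it stands.
- The arm moves only by the tool jog_arm, never from a script. Its argument "rows" is a list that holds one entry, the list of rows, each a list of 7 numbers: the finger opening in mm, from 0 to 85.4, then the shift along the tool's x, y, z in units of 60 mm (1.0 is 60 mm), then the turn, a rotation vector about the tool's x, y, z in units of 10 degrees (1.0 is 10 degrees). A call has 1 to 10 rows; each row shifts and turns the commanded pose from where the row before left it, along the tool's axes as they then stand; what a row does not reach is not made up. A row lasts 1/8 s, in which the tool goes at most 62.5 mm and 10.7 degrees, less where a joint would pass 70% of its speed; a pose out of reach is approached as far as the arm can. A call is refused whole if a number of a shift passes 1 or a number of a turn 1, either way. A call with a gripper value outside its range is refused whole. The fingers move at their own pace and stop on an object; the grip force is fixed at half the most. Time passes only in rows, so rows that do not move let the fingers close. It gives the time, the measured TCP pose, the force and the opening at its end, in the units of the state.
- get_state(): the state, without advancing time (a new reading comes with each control period).
- snapshot(name): name is "scene" or "side" or "wrist"; returns a dict with "frame" (480x640x3 uint8, blue, green, red), "depth" (480x640 float32, m along the optical axis (not along the pixel's ray), 0 where there is no reading), "fx", "fy", "cx", "cy" (pixels), "cam_to_world" (4x4, takes a point from camera to world coordinates); the wrist camera has in their place "tool_from_camera" (4x4, takes a point from camera to tool coordinates, whose origin is the TCP and whose axes are the tool frame's). Camera axes: x right, y down, z forward; pixel columns grow to the right and rows downward; lengths in m; the calibration is good to about 2 mm. A picture is of the moment at which its call begins: read the wrist's pose just before it.
- finish_job(): hands the job in, once; it reports no verdict.
The state is a dict: "clock": time; "qpos": joint angles; "dq": joint speeds; "joint_torque": joint torques, N m; "eef_pos": TCP position; "ee_rot": TCP orientation; "contact_force": force on the tool from outside, world axes, zero at the start; "wrist_torque": the same for the moment, N m; "opening": opening from 0.0 (shut) to 1.0 (fully open).
Only numpy, scipy, OpenCV 4.12 (cv2) and the standard library are available. Lean on these libraries where they do the work, as an engineer would, in place of code of your own. Each camera call takes 0.05 s, during which the arm holds its last target.

TASK

Put the four loose microscope objectives away: stand each one upright, nose up as it is now, in the shallow round case base of its own size, the smallest objective in the smallest base and so on up to the largest in the largest. Set each down gently inside the rim, flat on the floor of its base, without dropping it, and leave the eyepiece and the dropper bottle where they stand.

Things in the scene. Friction and masses are not known exactly. Their poses are not given: they have to be found in the camera images.
- objective_a_mid (a point): Centre (half-way up) of the smallest of four loose microscope objectives: a round silver metal barrel with a black foot cap and a tapered nose, standing upright, nose up. Diameter 24 mm, height 54 mm, so this point is 27 mm above its flat foot; the side is straight up to 40 mm above the foot, then tapers to a small glass lens. Mass roughly 70 g. z axis up along the barrel; yaw has no meaning.
- base_a: The smallest of four round grey plastic case bases, fixed to the bench: a shallow open dish with a grey rim and a black floor, outer diameter 49 mm, total height 9 mm, inside diameter 41 mm, floor 3 mm thick, so the rim stands 6 mm above the floor. The case base for the smallest objective (24 mm). Origin at the centre of its underside, on the bench; z up; yaw has no meaning.
- objective_b_mid (a point): Centre (half-way up) of the second smallest of four loose microscope objectives: a round silver metal barrel with a black foot cap and a tapered nose, standing upright, nose up. Diameter 33 mm, height 60 mm, so this point is 30 mm above its flat foot; the side is straight up to 45 mm above the foot, then tapers to a small glass lens. Mass roughly 120 g. z axis up along the barrel; yaw has no meaning.
- base_b: The second smallest of four round grey plastic case bases, fixed to the bench: a shallow open dish with a grey rim and a black floor, outer diameter 58 mm, total height 9 mm, inside diameter 50 mm, floor 3 mm thick, so the rim stands 6 mm above the floor. The case base for the second smallest objective (33 mm). Origin at the centre of its underside, on the bench; z up; yaw has no meaning.
- objective_c_mid (a point): Centre (half-way up) of the second largest of four loose microscope objectives: a round silver metal barrel with a black foot cap and a tapered nose, standing upright, nose up. Diameter 42 mm, height 66 mm, so this point is 33 mm above its flat foot; the side is straight up to 49 mm above the foot, then tapers to a small glass lens. Mass roughly 190 g. z axis up along the barrel; yaw has no meaning.
- base_c: The second largest of four round grey plastic case bases, fixed to the bench: a shallow open dish with a grey rim and a black floor, outer diameter 67 mm, total height 9 mm, inside diameter 59 mm, floor 3 mm thick, so the rim stands 6 mm above the floor. The case base for the second largest objective (42 mm). Origin at the centre of its underside, on the bench; z up; yaw has no meaning.
- objective_d_mid (a point): Centre (half-way up) of the largest of four loose microscope objectives: a round silver metal barrel with a black foot cap and a tapered nose, standing upright, nose up. Diameter 51 mm, height 72 mm, so this point is 36 mm above its flat foot; the side is straight up to 54 mm above the foot, then tapers to a small glass lens. Mass roughly 280 g. z axis up along the barrel; yaw has no meaning.
- base_d: The largest of four round grey plastic case bases, fixed to the bench: a shallow open dish with a grey rim and a black floor, outer diameter 76 mm, total height 9 mm, inside diameter 68 mm, floor 3 mm thick, so the rim stands 6 mm above the floor. The case base for the largest objective (51 mm). Origin at the centre of its underside, on the bench; z up; yaw has no meaning.
- eyepiece_mid (a point): Centre (half-way up) of a loose black eyepiece that is to stay where it stands: 62 mm tall, steel tube 30 mm in diameter below, black and 40 to 46 mm wide above, wider at the top than at the foot. z up.
- oil_bottle_mid (a point): Centre (half-way up) of a small loose amber dropper bottle with a white pointed cap and a paper label, to stay where it stands: 32 mm in diameter, 68 mm tall. z up.
There are look-alikes about, which are no part of the job. Leave any green or yellow look-alike of the base_c alone.

How it is judged:
By the outcome, as a careful person would: the job done as asked, in the order asked, and still so for the second after the job is handed in, with the robot touching nothing.
It also fails if it takes over 106 s, if anything falls off the work surface, if the arm or the gripper's body presses on something with over 40 N, if the wrist force passes 120 N, or if a joint passes its speed limit or range.

## Working session

There is one attempt and no reset: what is moved stays moved. The work goes in short steps, Python scripts to look and compute and a tool call to move; the robot and the scene stay as the last step left them, time stands still between calls to the robot, and variables do not carry over. Pictures are saved under pics/ and viewed, and the job is handed in when it is done.

Besides the shell and the picture viewer there is one more tool, called as name(argument=value, ...) on one line, values as JSON. jog_arm: Moves the arm, as the interface text tells. Its arguments: {"type":"object","properties":{"rows":{"type":"array","items":{"type":"array","items":{"type":"array","items":{"type":"number"}}}}},"required":["rows"]}

```bash
mkdir -p pics; ls
python3 - <<'E'
from station import *
import cv2,pickle,numpy as np
print(get_state())
for n in ["scene","side"]:
    s=snapshot(n); pickle.dump(s,open(f"{n}.pkl","wb")); cv2.imwrite(f"pics/{n}0.png",s["frame"])
    print(n,s["fx"],s["cx"],s["cy"],np.round(s["cam_to_world"],3).tolist())
E
```

```text
pics
{'clock': 0.0, 'qpos': array([-9.44901773e-01,  3.59416589e-01,  1.10637363e-02, -3.72197385e-04,
       -1.22409866e+00, -2.88076410e-01]), 'dq': array([-8.20013252e-04, -7.19355019e-04,  4.86961102e-05,  2.34446851e-04,
        4.81135857e-04,  2.48121408e-04]), 'joint_torque': array([-2.10348444e-03, -5.83324134e+01,  2.93418199e+01,  6.93631813e+00,
       -5.99437175e-03, -2.38203722e-05]), 'eef_pos': array([ 0.22357179, -0.63651724,  0.30294252]), 'ee_rot': array([ 0.69690386, -0.11824567,  0.69719823,  0.11940515]), 'contact_force': array([0.53223958, 0.63088207, 0.28395542]), 'wrist_torque': array([ 0.04730818,  0.03691993, -0.00635675]), 'opening': 1.0008939350839139}
scene 553.7931725407343 321.7303425714662 231.54512586475036 [[0.687, 0.635, -0.353, 0.805], [0.727, -0.603, 0.329, -0.302], [-0.004, -0.482, -0.876, 0.821], [0.0, 0.0, 0.0, 1.0]]
side 493.4214700214216 319.14756051155933 245.7106043576722 [[0.809, -0.366, 0.459, 0.037], [-0.587, -0.521, 0.619, -0.598], [0.013, -0.771, -0.637, 0.678], [0.0, 0.0, 0.0, 1.0]]
```

View pics/scene0.png

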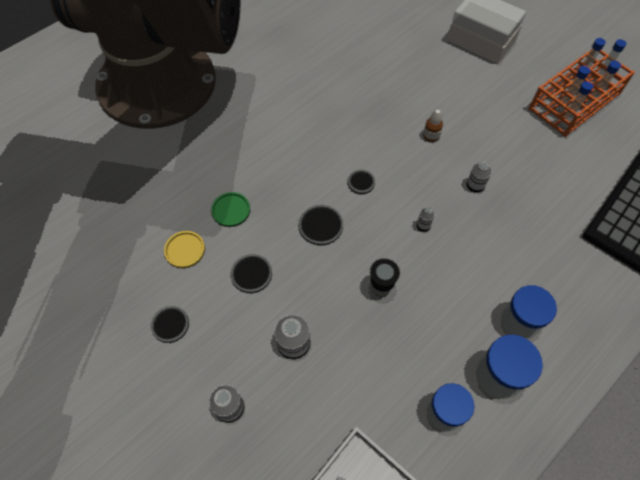

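View pics/side0.png

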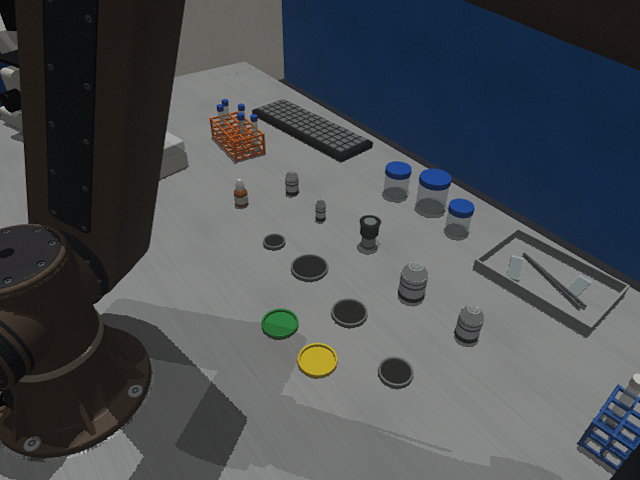

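```bash
cat > h.py <<'E'
import numpy as np, cv2, pickle
from scipy.optimize import least_squares
def cloud(s,M=None):
    M=s["cam_to_world"] if M is None else M
    v,u=np.mgrid[:480,:640]; d=s["depth"]
    P=np.stack([(u-s["cx"])/s["fx"]*d,(v-s["cy"])/s["fy"]*d,d],-1)
    return P@M[:3,:3].T+M[:3,3], d>0
def px(s,p):
    M=np.linalg.inv(s["cam_to_world"]); q=M[:3,:3]@p+M[:3,3]
    return q[0]/q[2]*s["fx"]+s["cx"], q[1]/q[2]*s["fy"]+s["cy"]
def ray(s,u,v,z):
    M=s["cam_to_world"]; d=M[:3,:3]@np.array([(u-s["cx"])/s["fx"],(v-s["cy"])/s["fy"],1]); return M[:3,3]+d*(z-M[2,3])/d[2]
E
cat > m.py <<'E'
from h import *
obj={"scene":dict(d=(292,337),c=(226,403),b=(479,177),a=(425,218),eye=(384,277),bot=(433,127)),
"side":dict(d=(413,283),c=(469,323),b=(292,183),a=(320,210),eye=(369,232),bot=(241,193))}
base={"scene":[(170,324),(251,273),(321,224),(361,181),(231,209),(184,249)],"side":[(396,372),(349,312),(309,267),(274,241),(280,323),(317,360)]}
for n in ["scene","side"]:
    s=pickle.load(open(n+".pkl","rb")); P,ok=cloud(s)
    fl=P[200:450,150:450][ok[200:450,150:450]]; print(n,"median z",np.median(fl[:,2]))
    for k,(u,v) in obj[n].items():
        c=ray(s,u,v,0.035)
        m=ok&(np.hypot(P[...,0]-c[0],P[...,1]-c[1])<.05)&(P[...,2]>.014)
        Q=P[m]; top=Q[:,2].max()
        B=Q[(Q[:,2]>.014)&(Q[:,2]<.038)]
        f=lambda p:np.hypot(B[:,0]-p[0],B[:,1]-p[1])-p[2]
        r=least_squares(f,[*Q[:,:2].mean(0),.02],loss="soft_l1",f_scale=.001)
        print(k,"top %.3f"%np.percentile(Q[:,2],98),"c",r.x[:2].round(4),"diam %.1f"%(2000*r.x[2]),len(B), "rms %.4f"%np.sqrt(np.mean(r.fun**2)))
    for u,v in base[n]:
        c=ray(s,u,v,0.003)
        m=ok&(np.hypot(P[...,0]-c[0],P[...,1]-c[1])<.048)&(P[...,2]>.0065)&(P[...,2]<.013)
        B=P[m]
        f=lambda p:np.hypot(B[:,0]-p[0],B[:,1]-p[1])-p[2]
        r=least_squares(f,[*B[:,:2].mean(0),.03],loss="soft_l1",f_scale=.001)
        # floor mask
        print("base",(u,v),"c",r.x[:2].round(4),"middiam %.1f"%(2000*r.x[2]),len(B),"rms %.4f"%np.sqrt(np.mean(r.fun**2)),"ray",c[:2].round(4))
E
python3 m.py
```

```text
scene median z -0.00040035086369838435
d top 0.073 c [ 0.5845 -0.1584] diam 50.4 158 rms 0.0004
c top 0.067 c [ 0.5925 -0.2894] diam 41.6 121 rms 0.0003
b top 0.060 c [0.5924 0.2681] diam 32.2 160 rms 0.0009
a top 0.054 c [0.5842 0.1385] diam 23.4 104 rms 0.0006
eye top 0.064 c [0.6129 0.0056] diam 41.3 64 rms 0.0022
bot top 0.068 c [0.4655 0.2942] diam 30.3 194 rms 0.0017
base (170, 324) c [ 0.4331 -0.2782] middiam 53.4 264 rms 0.0020 ray [ 0.4328 -0.2775]
base (251, 273) c [ 0.4535 -0.1319] middiam 62.5 263 rms 0.0014 ray [ 0.4525 -0.1311]
base (321, 224) c [0.465  0.0115] middiam 71.4 260 rms 0.0028 ray [0.4642 0.0138]
base (361, 181) c [0.4506 0.1232] middiam 44.7 141 rms 0.0013 ray [0.4492 0.1255]
base (231, 209) c [ 0.3359 -0.0801] middiam 62.3 231 rms 0.0022 ray [ 0.3356 -0.0784]
base (184, 249) c [ 0.3436 -0.184 ] middiam 62.4 250 rms 0.0027 ray [ 0.3424 -0.1838]
side median z 0.002102850031416914
d top 0.075 c [ 0.5862 -0.1584] diam 49.6 235 rms 0.0009
c top 0.069 c [ 0.5947 -0.2893] diam 41.2 241 rms 0.0008
b top 0.063 c [0.5929 0.267 ] diam 30.0 106 rms 0.0014
a top 0.056 c [0.5849 0.1376] diam 21.6 82 rms 0.0014
eye top 0.066 c [0.6152 0.0042] diam 31.5 107 rms 0.0021
bot top 0.068 c [0.4662 0.2943] diam 31.8 129 rms 0.0013
base (396, 372) c [ 0.4331 -0.279 ] middiam 51.9 392 rms 0.0063 ray [ 0.4365 -0.2777]
base (349, 312) c [ 0.4533 -0.1326] middiam 60.8 350 rms 0.0075 ray [ 0.4566 -0.1287]
base (309, 267) c [0.4652 0.0109] middiam 69.6 332 rms 0.0088 ray [0.4675 0.0156]
base (274, 241) c [0.4505 0.1222] middiam 44.0 152 rms 0.0045 ray [0.4538 0.1282]
base (280, 323) c [ 0.3359 -0.0811] middiam 60.9 357 rms 0.0070 ray [ 0.3382 -0.0777]
base (317, 360) c [ 0.3437 -0.1851] middiam 61.1 417 rms 0.0064 ray [ 0.3447 -0.1828]
```

```bash
cat > g.py <<'E'
import sys,numpy as np
from station import *
from scipy.spatial.transform import Rotation as R
s=get_state(); q=s["ee_rot"]; T=R.from_quat([*q[1:],q[0]]).as_matrix()
print("t %.2f"%s["clock"],"tcp",s["eef_pos"].round(4),"open %.3f"%s["opening"],"F",s["contact_force"].round(1),"q6 %.2f q1 %.2f"%(s["qpos"][5],s["qpos"][0]))
print(T.round(3).tolist())
for a in sys.argv[1:]:
    t=np.array(eval(a)); u=T.T@(t-s["eef_pos"])/.06; print(a,"units",u.round(3))
# turn so x down and y along world angle nearest
yaw=np.arctan2(T[1,1],T[0,1]); y=np.array([np.cos(yaw),np.sin(yaw),0]); x=np.array([0,0,-1.]); G=np.stack([x,y,np.cross(x,y)],1)
print("yaw(y) deg",np.degrees(yaw).round(1),"levelling",(np.degrees(R.from_matrix(T.T@G).as_rotvec())/10).round(3))
E
python3 g.py "(.5845,.138,.2)"
```

```text
t 0.10 tcp [ 0.2236 -0.6366  0.3031] open 1.003 F [-0.3 -0.2 -1.1] q6 -0.29 q1 -0.94
[[-0.001, -0.331, 0.944], [0.001, 0.944, 0.331], [-1.0, 0.001, -0.0]]
(.5845,.138,.2) units [ 1.731 10.185  9.953]
yaw(y) deg 109.3 levelling [ 0.    -0.001 -0.008]
```

jog_arm(rows=[[[85,0,0.6,0.6,0,0,0],[85,0,0.6,0.6,0,0,0],[85,0,0.6,0.6,0,0,0],[85,0,0.6,0.6,0,0,0],[85,0,0.6,0.6,0,0,0],[85,0,0.6,0.6,0,0,0],[85,0,0.6,0.6,0,0,0],[85,0,0.6,0.6,0,0,0],[85,0,0.6,0.6,0,0,0],[85,0,0.6,0.6,0,0,0]]])

```text
clock: 1.35
eef_pos: [0.4443, -0.1762, 0.3039]
ee_rot: [0.697, -0.119, 0.697, 0.119]
contact_force: [0.8, 0.4, -0.2]
opening: 0.994
```

```bash
python3 g.py "(.5845,.138,.2)"
```

```text
t 1.35 tcp [ 0.4443 -0.1762  0.3039] open 0.994 F [ 0.8  0.4 -0.2] q6 -1.27 q1 0.04
[[0.0, -0.331, 0.943], [0.0, 0.943, 0.331], [-1.0, 0.0, 0.0]]
(.5845,.138,.2) units [1.732 4.167 3.94 ]
yaw(y) deg 109.4 levelling [-0.     0.001 -0.   ]
```

jog_arm(rows=[[[85,0,0.6,0.6,0,0,0],[85,0,0.6,0.6,0,0,0],[85,0,0.6,0.6,0,0,0],[85,0,0.6,0.6,0,0,0],[85,0.2,0.6,0.6,0,0,0],[85,0.5,0.5,0.5,0,0,0],[85,0.5,0.3,0.3,0,0,0],[85,0.5,0,0,0,0,0],[85,0,0,0,0,0,0],[85,0,0,0,0,0,0]]])

```text
clock: 2.6
eef_pos: [0.584, 0.1127, 0.203]
ee_rot: [0.697, -0.119, 0.697, 0.119]
contact_force: [-0.3, 0.1, 0.5]
opening: 0.992
```

```bash
python3 g.py "(.5845,.138,.2)" "(.5845,.138,.084)"
python3 - <<'E'
from station import *
import cv2
s=snapshot("wrist"); cv2.imwrite("pics/w1.png",s["frame"])
s=snapshot("side"); cv2.imwrite("pics/s1.png",s["frame"])
E
```

```text
t 2.60 tcp [0.584  0.1127 0.203 ] open 0.992 F [-0.3  0.1  0.5] q6 -1.75 q1 0.52
[[0.001, -0.332, 0.943], [-0.0, 0.943, 0.332], [-1.0, -0.0, 0.001]]
(.5845,.138,.2) units [0.049 0.395 0.147]
(.5845,.138,.084) units [1.983 0.396 0.146]
yaw(y) deg 109.4 levelling [0.    0.005 0.002]
```

View pics/w1.png

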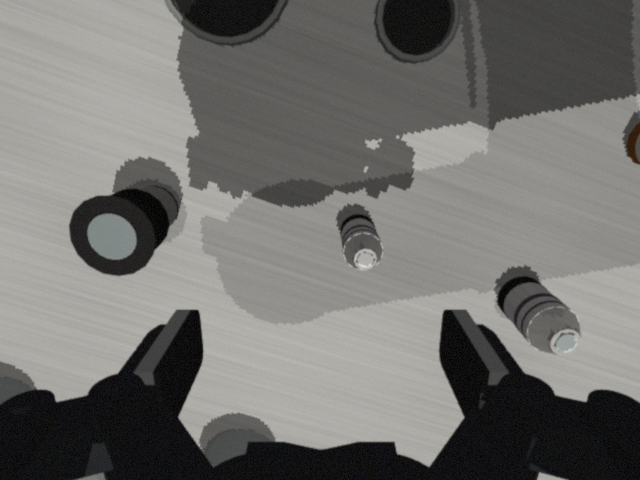

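The wrist view shows objective a at about (360,240), 24 mm to the right of the jaw midline, which matches the computed offset. The eyepiece is at (115,230) and b at (540,310).

jog_arm(rows=[[[85,0,0.4,0.15,0,0,0],[85,0.4,0,0,0,0,0],[85,0.4,0,0,0,0,0],[85,0.4,0,0,0,0,0],[85,0.4,0,0,0,0,0],[85,0.35,0,0,0,0,0],[85,0,0,0,0,0,0],[85,0,0,0,0,0,0]]])

```text
clock: 3.7
eef_pos: [0.5849, 0.1386, 0.0864]
ee_rot: [0.698, -0.119, 0.696, 0.119]
contact_force: [0.0, 0.7, -0.6]
opening: 0.994
```

```bash
python3 g.py "(.5845,.138,.084)"
python3 - <<'E'
from station import *
import cv2
s=snapshot("wrist"); cv2.imwrite("pics/w2.png",s["frame"])
E
```

```text
t 3.70 tcp [0.5849 0.1386 0.0864] open 0.994 F [ 0.   0.7 -0.6] q6 -1.79 q1 0.56
[[0.002, -0.331, 0.943], [0.001, 0.943, 0.331], [-1.0, 0.0, 0.002]]
(.5845,.138,.084) units [ 0.04  -0.008 -0.01 ]
yaw(y) deg 109.4 levelling [-0.     0.012 -0.001]
```

View pics/w2.png

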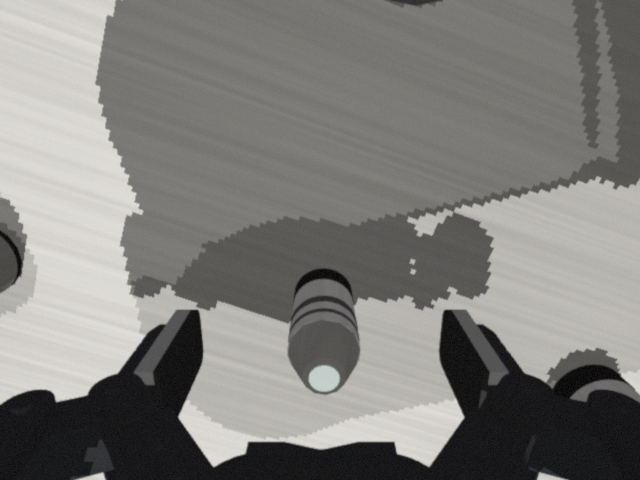

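Objective a is centred between the open jaws, at about (323,340), so I'm closing on it.

jog_arm(rows=[[[15,0,0,0,0,0,0],[15,0,0,0,0,0,0],[15,0,0,0,0,0,0],[15,0,0,0,0,0,0],[15,0,0,0,0,0,0],[15,0,0,0,0,0,0]]])

```text
clock: 4.5
eef_pos: [0.5843, 0.1385, 0.0853]
ee_rot: [0.697, -0.119, 0.697, 0.119]
contact_force: [-1.6, 0.2, 5.1]
opening: 0.263
```

```bash
python3 g.py "(.4505,.1228,.19)"
```

```text
t 4.50 tcp [0.5843 0.1385 0.0853] open 0.263 F [-1.6  0.2  5.1] q6 -1.79 q1 0.56
[[0.0, -0.332, 0.943], [0.0, 0.943, 0.332], [-1.0, -0.0, 0.0]]
(.4505,.1228,.19) units [-1.746  0.493 -2.19 ]
yaw(y) deg 109.4 levelling [0.    0.003 0.   ]
```

jog_arm(rows=[[[15,-0.3,0,0,0,0,0],[15,-0.5,0,0,0,0,0],[15,-0.5,0,0,0,0,0],[15,-0.3,0.1,-0.4,0,0,0],[15,0,0.1,-0.5,0,0,0],[15,0,0.1,-0.5,0,0,0],[15,0,0.1,-0.5,0,0,0],[15,0,0.1,-0.3,0,0,0],[15,0,0,0,0,0,0],[15,0,0,0,0,0,0]]])

```text
clock: 5.75
eef_pos: [0.4502, 0.1233, 0.181]
ee_rot: [0.697, -0.119, 0.697, 0.119]
contact_force: [-0.1, -1.0, 0.5]
opening: 0.257
```

```bash
python3 g.py "(.4505,.1228,.089)"
python3 - <<'E'
from station import *
import cv2
s=snapshot("wrist"); cv2.imwrite("pics/w3.png",s["frame"])
E
```

```text
t 5.75 tcp [0.4502 0.1233 0.181 ] open 0.257 F [-0.1 -1.   0.5] q6 -1.92 q1 0.69
[[0.0, -0.332, 0.943], [0.0, 0.943, 0.332], [-1.0, 0.0, 0.001]]
(.4505,.1228,.089) units [ 1.533e+00 -9.000e-03  1.000e-03]
yaw(y) deg 109.4 levelling [-0.     0.003 -0.   ]
```

View pics/w3.png

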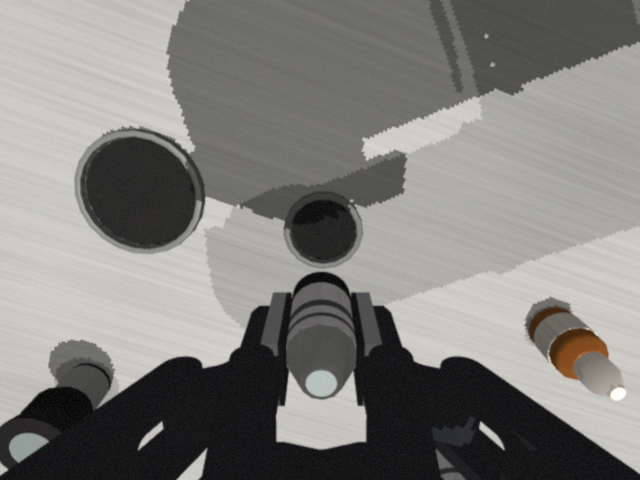

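Objective a is held upright, with base_a at (323,230) in line below it. Now lowering.

jog_arm(rows=[[[15,0.4,0,0,0,0,0],[15,0.4,0,0,0,0,0],[15,0.3,0,0,0,0,0],[15,0.2,0,0,0,0,0],[15,0.1,0,0,0,0,0],[15,0.05,0,0,0,0,0],[15,0,0,0,0,0,0],[15,0,0,0,0,0,0],[15,0,0,0,0,0,0]]])

```text
clock: 6.92
eef_pos: [0.4498, 0.1231, 0.0943]
ee_rot: [0.697, -0.119, 0.697, 0.119]
contact_force: [-0.5, -0.7, -1.3]
opening: 0.259
```

```bash
python3 g.py "(.4505,.1228,.0883)"
```

```text
t 6.92 tcp [0.4498 0.1231 0.0943] open 0.259 F [-0.5 -0.7 -1.3] q6 -1.92 q1 0.69
[[0.001, -0.331, 0.943], [0.0, 0.943, 0.331], [-1.0, 0.0, 0.001]]
(.4505,.1228,.0883) units [ 0.1   -0.009  0.009]
yaw(y) deg 109.4 levelling [-0.     0.004 -0.001]
```

jog_arm(rows=[[[15,0.05,0,0.01,0,0,0],[15,0.03,0,0,0,0,0],[15,0,0,0,0,0,0],[15,0,0,0,0,0,0]]])

```text
clock: 7.42
eef_pos: [0.4502, 0.1232, 0.0891]
ee_rot: [0.697, -0.119, 0.697, 0.119]
contact_force: [0.1, 0.4, -0.7]
opening: 0.265
```

jog_arm(rows=[[[15,0.015,0,0,0,0,0],[15,0,0,0,0,0,0],[15,0,0,0,0,0,0]]])

```text
clock: 7.8
eef_pos: [0.4503, 0.1232, 0.0883]
ee_rot: [0.697, -0.119, 0.697, 0.119]
contact_force: [-0.1, -0.6, 0.7]
opening: 0.259
```

jog_arm(rows=[[[15,0.015,0,0,0,0,0],[15,0,0,0,0,0,0],[15,0,0,0,0,0,0]]])

```text
clock: 8.18
eef_pos: [0.4503, 0.1232, 0.0882]
ee_rot: [0.697, -0.119, 0.697, 0.119]
contact_force: [-3.9, -0.8, 14.6]
opening: 0.26
```

Contact reads 14.6 N at TCP 0.0882, as predicted for the floor. Releasing and rising.

jog_arm(rows=[[[40,0,0,0,0,0,0],[85,0,0,0,0,0,0],[85,0,0,0,0,0,0],[85,0,0,0,0,0,0],[85,0,0,0,0,0,0],[85,-0.3,0,0,0,0,0],[85,-0.6,0,0,0,0,0],[85,-0.6,0,0,0,0,0],[85,-0.5,0,0,0,0,0],[85,0,0,0,0,0,0]]])

```text
clock: 9.43
eef_pos: [0.4512, 0.1239, 0.2097]
ee_rot: [0.699, -0.118, 0.695, 0.12]
contact_force: [-0.6, -0.2, -0.8]
opening: 0.994
```

```bash
python3 g.py "(.5926,.2676,.2)"
python3 - <<'E'
from station import *
import cv2
s=snapshot("wrist"); cv2.imwrite("pics/w4.png",s["frame"])
E
```

```text
t 9.43 tcp [0.4512 0.1239 0.2097] open 0.994 F [-0.6 -0.2 -0.8] q6 -1.92 q1 0.69
[[0.004, -0.332, 0.943], [0.003, 0.943, 0.332], [-1.0, 0.001, 0.005]]
(.5926,.2676,.2) units [0.177 1.478 3.017]
yaw(y) deg 109.4 levelling [-0.     0.027 -0.008]
```

View pics/w4.png

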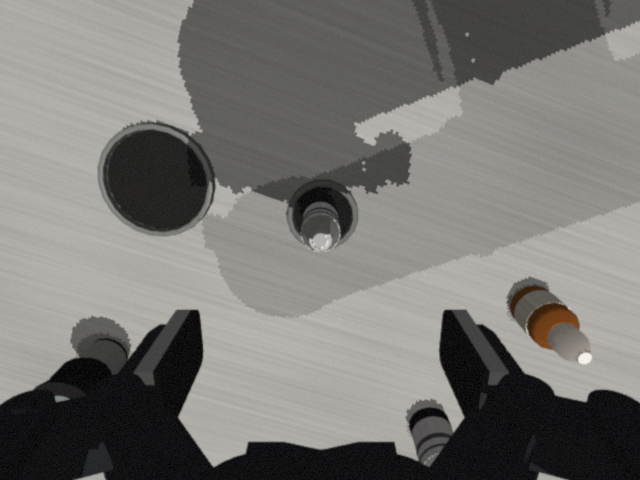

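Objective a stands upright in base_a, around (321,220). Next is b.

jog_arm(rows=[[[85,0,0.25,0.5,0,0,0],[85,0,0.25,0.5,0,0,0],[85,0,0.25,0.5,0,0,0],[85,0,0.25,0.5,0,0,0],[85,0,0.25,0.5,0,0,0],[85,0.1,0.23,0.5,0,0,0],[85,0,0,0,0,0,0],[85,0,0,0,0,0,0]]])

```text
clock: 10.48
eef_pos: [0.5898, 0.266, 0.1998]
ee_rot: [0.696, -0.119, 0.698, 0.118]
contact_force: [0.8, 0.1, -0.3]
opening: 0.991
```

```bash
python3 g.py "(.5926,.2676,.087)"
```

```text
t 10.47 tcp [0.5898 0.266  0.1998] open 0.991 F [ 0.8  0.1 -0.3] q6 -1.96 q1 0.72
[[-0.002, -0.331, 0.944], [-0.002, 0.944, 0.331], [-1.0, -0.001, -0.003]]
(.5926,.2676,.087) units [1.88  0.011 0.057]
yaw(y) deg 109.3 levelling [-0.    -0.015  0.004]
```

jog_arm(rows=[[[85,0.3,0.01,0.04,0,0,0],[85,0.5,0,0,0,0,0],[85,0.5,0,0,0,0,0],[85,0.4,0,0,0,0,0],[85,0.15,0,0,0,0,0],[85,0,0,0,0,0,0],[85,0,0,0,0,0,0]]])

```text
clock: 11.35
eef_pos: [0.5931, 0.2682, 0.0913]
ee_rot: [0.698, -0.119, 0.697, 0.119]
contact_force: [-0.0, 0.6, -0.6]
opening: 1.0
```

```bash
python3 g.py "(.5926,.2676,.087)"
python3 - <<'E'
from station import *
import cv2
s=snapshot("wrist"); cv2.imwrite("pics/w5.png",s["frame"])
E
```

```text
t 11.35 tcp [0.5931 0.2682 0.0913] open 1.000 F [-0.   0.6 -0.6] q6 -1.96 q1 0.72
[[0.001, -0.332, 0.943], [0.001, 0.943, 0.332], [-1.0, 0.0, 0.002]]
(.5926,.2676,.087) units [ 0.072 -0.007 -0.012]
yaw(y) deg 109.4 levelling [-0.     0.009 -0.002]
```

View pics/w5.png

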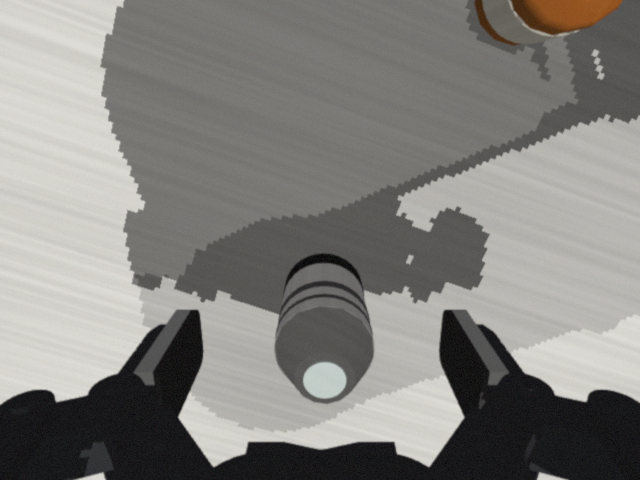

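b is centred between the jaws at (323,350). Closing on it.

jog_arm(rows=[[[85,0.06,0,0,0,0,0],[85,0,0,0,0,0,0],[24,0,0,0,0,0,0],[24,0,0,0,0,0,0],[24,0,0,0,0,0,0],[24,0,0,0,0,0,0],[24,0,0,0,0,0,0],[24,0,0,0,0,0,0]]])

```text
clock: 12.4
eef_pos: [0.5929, 0.2681, 0.087]
ee_rot: [0.697, -0.119, 0.697, 0.119]
contact_force: [0.1, 0.3, 3.1]
opening: 0.372
```

```bash
python3 g.py "(.4331,-.2785,.21)"
```

```text
t 12.40 tcp [0.5929 0.2681 0.087 ] open 0.372 F [0.1 0.3 3.1] q6 -1.96 q1 0.72
[[0.001, -0.332, 0.943], [0.0, 0.943, 0.332], [-1.0, 0.0, 0.001]]
(.4331,-.2785,.21) units [-2.055 -7.712 -5.532]
yaw(y) deg 109.4 levelling [-0.     0.003 -0.001]
```

jog_arm(rows=[[[24,-0.3,0,0,0,0,0],[24,-0.5,0,0,0,0,0],[24,-0.5,0,0,0,0,0],[24,-0.5,0,0,0,0,0],[24,-0.3,-0.28,-0.2,0,0,0],[24,0,-0.55,-0.4,0,0,0],[24,0,-0.55,-0.4,0,0,0],[24,0,-0.55,-0.4,0,0,0],[24,0,-0.55,-0.4,0,0,0],[24,0,-0.55,-0.4,0,0,0]]])

```text
clock: 13.65
eef_pos: [0.5269, 0.0507, 0.213]
ee_rot: [0.697, -0.119, 0.697, 0.119]
contact_force: [0.0, -0.4, -1.5]
opening: 0.371
```

jog_arm(rows=[[[24,0,-0.55,-0.4,0,0,0],[24,0,-0.55,-0.4,0,0,0],[24,0,-0.55,-0.4,0,0,0],[24,0,-0.55,-0.4,0,0,0],[24,0,-0.55,-0.4,0,0,0],[24,0,-0.55,-0.4,0,0,0],[24,0,-0.55,-0.4,0,0,0],[24,0,-0.55,-0.4,0,0,0],[24,0,0,0,0,0,0],[24,0,0,0,0,0,0]]])

```text
clock: 14.9
eef_pos: [0.4339, -0.2601, 0.2128]
ee_rot: [0.697, -0.118, 0.697, 0.119]
contact_force: [0.1, -0.0, -0.9]
opening: 0.37
```

```bash
python3 g.py "(.4331,-.2785,.09)"
```

```text
t 14.90 tcp [ 0.4339 -0.2601  0.2128] open 0.370 F [ 0.1 -0.  -0.9] q6 -1.08 q1 -0.15
[[-0.0, -0.33, 0.944], [0.0, 0.944, 0.33], [-1.0, 0.0, -0.0]]
(.4331,-.2785,.09) units [ 2.047 -0.285 -0.113]
yaw(y) deg 109.3 levelling [ 0.    -0.001 -0.002]
```

jog_arm(rows=[[[24,0,-0.28,-0.11,0,0,0],[24,0.4,0,0,0,0,0],[24,0.4,0,0,0,0,0],[24,0.4,0,0,0,0,0],[24,0.4,0,0,0,0,0],[24,0.2,0,0,0,0,0],[24,0,0,0,0,0,0],[24,0,0,0,0,0,0]]])

```text
clock: 15.9
eef_pos: [0.4347, -0.278, 0.1055]
ee_rot: [0.697, -0.119, 0.697, 0.119]
contact_force: [-0.7, -0.4, -0.8]
opening: 0.366
```

```bash
python3 g.py "(.4331,-.2785,.09)"
python3 - <<'E'
from station import *
import cv2
s=snapshot("wrist"); cv2.imwrite("pics/w6.png",s["frame"])
E
```

```text
t 15.90 tcp [ 0.4347 -0.278   0.1055] open 0.366 F [-0.7 -0.4 -0.8] q6 -1.04 q1 -0.19
[[0.001, -0.332, 0.943], [-0.0, 0.943, 0.332], [-1.0, -0.001, 0.001]]
(.4331,-.2785,.09) units [ 0.259  0.    -0.028]
yaw(y) deg 109.4 levelling [0.    0.005 0.004]
```

View pics/w6.png

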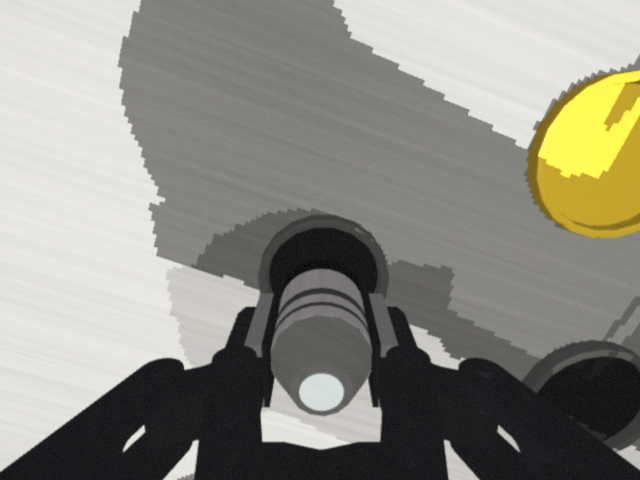

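b is held upright over its base, centred at x≈323. Lowering.

jog_arm(rows=[[[24,0.1,0,-0.03,0,0,0],[24,0.1,0,0,0,0,0],[24,0.04,0,0,0,0,0],[24,0,0,0,0,0,0],[24,0,0,0,0,0,0],[24,0,0,0,0,0,0]]])

```text
clock: 16.7
eef_pos: [0.4324, -0.2787, 0.0903]
ee_rot: [0.697, -0.119, 0.697, 0.119]
contact_force: [-0.2, -1.0, -1.3]
opening: 0.375
```

jog_arm(rows=[[[24,0.02,0,0,0,0,0],[24,0,0,0,0,0,0],[24,0,0,0,0,0,0]]])

```text
clock: 17.08
eef_pos: [0.4325, -0.2787, 0.0899]
ee_rot: [0.697, -0.119, 0.697, 0.119]
contact_force: [-3.3, 1.7, 8.3]
opening: 0.371
```

Floor contact reads 8 N at TCP 0.0899. Releasing.

jog_arm(rows=[[[50,0,0,0,0,0,0],[85,0,0,0,0,0,0],[85,0,0,0,0,0,0],[85,0,0,0,0,0,0],[85,0,0,0,0,0,0],[85,-0.3,0,0,0,0,0],[85,-0.6,0,0,0,0,0],[85,-0.6,0,0,0,0,0],[85,-0.5,0,0,0,0,0],[85,0,0,0,0,0,0]]])

```text
clock: 18.32
eef_pos: [0.4335, -0.279, 0.2116]
ee_rot: [0.699, -0.12, 0.695, 0.118]
contact_force: [0.7, 0.0, -0.1]
opening: 0.994
```

```bash
python3 g.py "(.5935,-.2893,.2)"
python3 - <<'E'
from station import *
import cv2
s=snapshot("wrist"); cv2.imwrite("pics/w7.png",s["frame"])
E
```

```text
t 18.32 tcp [ 0.4335 -0.279   0.2116] open 0.994 F [ 0.7  0.  -0.1] q6 -1.04 q1 -0.19
[[0.005, -0.332, 0.943], [-0.001, 0.943, 0.332], [-1.0, -0.003, 0.004]]
(.5935,-.2893,.2) units [ 0.206 -1.046  2.458]
yaw(y) deg 109.4 levelling [0.    0.023 0.016]
```

View pics/w7.png

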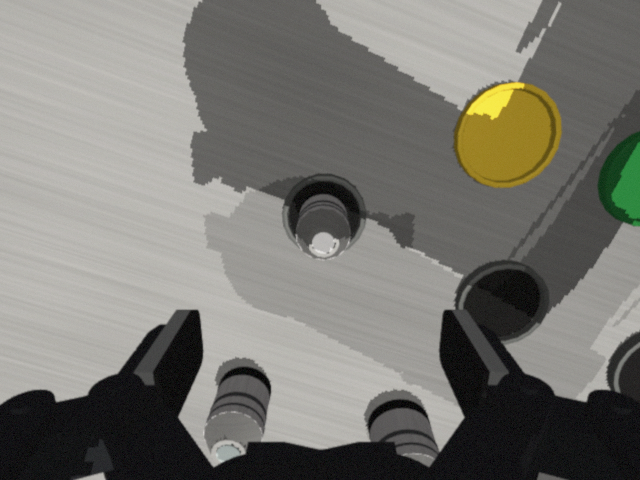

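b stands in base_b, at (323,222). Next is c, visible at (238,405) near the left finger.

jog_arm(rows=[[[85,0,-0.2,0.5,0,0,0],[85,0,-0.2,0.5,0,0,0],[85,0,-0.2,0.5,0,0,0],[85,0,-0.2,0.5,0,0,0],[85,0.1,-0.25,0.46,0,0,0],[85,0,0,0,0,0,0],[85,0,0,0,0,0,0]]])

```text
clock: 19.25
eef_pos: [0.5916, -0.289, 0.2017]
ee_rot: [0.696, -0.118, 0.698, 0.119]
contact_force: [0.3, 0.4, 0.3]
opening: 0.999
```

```bash
python3 g.py "(.5935,-.2893,.089)"
```

```text
t 19.25 tcp [ 0.5916 -0.289   0.2017] open 0.999 F [0.3 0.4 0.3] q6 -1.07 q1 -0.16
[[-0.002, -0.331, 0.944], [0.001, 0.944, 0.331], [-1.0, 0.001, -0.002]]
(.5935,-.2893,.089) units [ 1.878 -0.018  0.031]
yaw(y) deg 109.3 levelling [ 0.    -0.012 -0.008]
```

jog_arm(rows=[[[85,0.3,-0.02,0.03,0,0,0],[85,0.5,0,0,0,0,0],[85,0.5,0,0,0,0,0],[85,0.4,0,0,0,0,0],[85,0.17,0,0,0,0,0],[85,0,0,0,0,0,0],[85,0,0,0,0,0,0]]])

```text
clock: 20.12
eef_pos: [0.5951, -0.2898, 0.0919]
ee_rot: [0.698, -0.119, 0.697, 0.119]
contact_force: [0.1, 0.1, 0.2]
opening: 0.994
```

```bash
python3 g.py "(.5935,-.2893,.089)"
python3 - <<'E'
from station import *
import cv2
s=snapshot("wrist"); cv2.imwrite("pics/w8.png",s["frame"])
E
```

```text
t 20.12 tcp [ 0.5951 -0.2898  0.0919] open 0.994 F [0.1 0.1 0.2] q6 -1.07 q1 -0.16
[[0.001, -0.332, 0.943], [-0.0, 0.943, 0.332], [-1.0, -0.001, 0.001]]
(.5935,-.2893,.089) units [ 0.048  0.017 -0.022]
yaw(y) deg 109.4 levelling [0.    0.007 0.005]
```

View pics/w8.png

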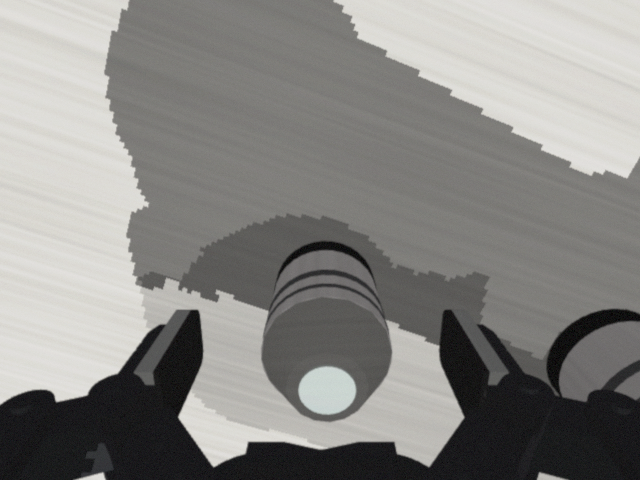

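c is close to centred at (327,350), and d at (600,360) is clear of the finger. Closing with a small trim.

jog_arm(rows=[[[85,0.04,0.02,-0.02,0,0,0],[85,0,0,0,0,0,0],[33,0,0,0,0,0,0],[33,0,0,0,0,0,0],[33,0,0,0,0,0,0],[33,0,0,0,0,0,0],[33,0,0,0,0,0,0],[33,0,0,0,0,0,0]]])

```text
clock: 21.18
eef_pos: [0.5933, -0.289, 0.0889]
ee_rot: [0.697, -0.119, 0.697, 0.119]
contact_force: [-0.1, 1.3, 5.9]
opening: 0.475
```

```bash
python3 g.py "(.4534,-.1322,.21)"
```

```text
t 21.18 tcp [ 0.5933 -0.289   0.0889] open 0.475 F [-0.1  1.3  5.9] q6 -1.07 q1 -0.16
[[0.001, -0.332, 0.943], [-0.0, 0.943, 0.332], [-1.0, -0.0, 0.001]]
(.4534,-.1322,.21) units [-2.021  3.239 -1.332]
yaw(y) deg 109.4 levelling [0.    0.003 0.002]
```

jog_arm(rows=[[[33,-0.3,0,0,0,0,0],[33,-0.5,0,0,0,0,0],[33,-0.5,0,0,0,0,0],[33,-0.5,0,0,0,0,0],[33,-0.2,0.3,-0.1,0,0,0],[33,0,0.5,-0.2,0,0,0],[33,0,0.5,-0.2,0,0,0],[33,0,0.5,-0.2,0,0,0],[33,0,0.5,-0.2,0,0,0],[33,0,0.5,-0.2,0,0,0]]])

```text
clock: 22.42
eef_pos: [0.473, -0.1512, 0.2081]
ee_rot: [0.697, -0.119, 0.697, 0.119]
contact_force: [0.4, 1.0, -1.2]
opening: 0.477
```

jog_arm(rows=[[[33,0,0.44,-0.22,0,0,0],[33,0,0,0,0,0,0],[33,0,0,0,0,0,0]]])

```text
clock: 22.8
eef_pos: [0.4536, -0.1315, 0.2086]
ee_rot: [0.697, -0.119, 0.697, 0.119]
contact_force: [1.3, 0.1, -1.0]
opening: 0.476
```

```bash
python3 g.py "(.4534,-.1322,.0919)"
```

```text
t 22.80 tcp [ 0.4536 -0.1315  0.2086] open 0.476 F [ 1.3  0.1 -1. ] q6 -1.37 q1 0.14
[[0.0, -0.332, 0.943], [0.0, 0.943, 0.332], [-1.0, -0.0, 0.0]]
(.4534,-.1322,.0919) units [ 1.946 -0.009 -0.007]
yaw(y) deg 109.4 levelling [0.    0.002 0.   ]
```

jog_arm(rows=[[[33,0.4,-0.01,0,0,0,0],[33,0.4,0,0,0,0,0],[33,0.4,0,0,0,0,0],[33,0.4,0,0,0,0,0],[33,0.1,0,0,0,0,0],[33,0,0,0,0,0,0],[33,0,0,0,0,0,0]]])

```text
clock: 23.68
eef_pos: [0.4548, -0.1324, 0.1073]
ee_rot: [0.698, -0.119, 0.697, 0.119]
contact_force: [-0.2, 0.8, -1.4]
opening: 0.476
```

```bash
python3 g.py "(.4534,-.1322,.0919)"
python3 - <<'E'
from station import *
import cv2
s=snapshot("wrist"); cv2.imwrite("pics/w9.png",s["frame"])
E
```

```text
t 23.68 tcp [ 0.4548 -0.1324  0.1073] open 0.476 F [-0.2  0.8 -1.4] q6 -1.37 q1 0.13
[[0.001, -0.331, 0.943], [0.0, 0.943, 0.331], [-1.0, -0.0, 0.001]]
(.4534,-.1322,.0919) units [ 0.257  0.011 -0.02 ]
yaw(y) deg 109.4 levelling [0.    0.008 0.002]
```

View pics/w9.png

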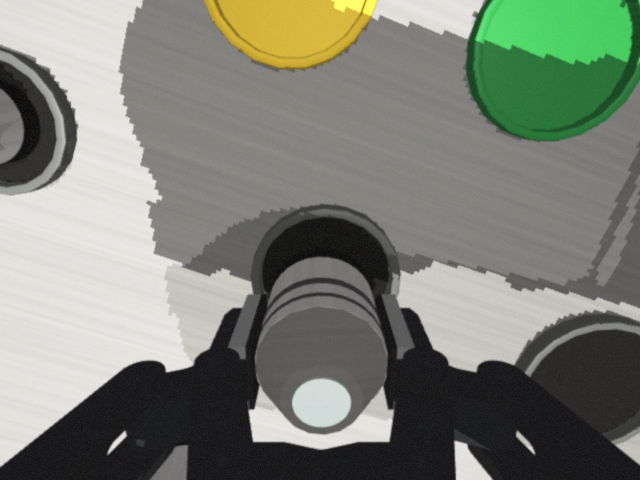

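c is held over the grey base_c (326,265). The green and yellow look-alikes are well away.

jog_arm(rows=[[[33,0.1,0.01,-0.02,0,0,0],[33,0.1,0,0,0,0,0],[33,0.04,0,0,0,0,0],[33,0,0,0,0,0,0],[33,0,0,0,0,0,0],[33,0,0,0,0,0,0]]])

```text
clock: 24.48
eef_pos: [0.4528, -0.1322, 0.0921]
ee_rot: [0.697, -0.119, 0.697, 0.119]
contact_force: [0.5, -0.6, -0.9]
opening: 0.473
```

jog_arm(rows=[[[33,0.015,0,0,0,0,0],[33,0,0,0,0,0,0],[33,0,0,0,0,0,0]]])

```text
clock: 24.85
eef_pos: [0.4529, -0.1322, 0.0918]
ee_rot: [0.697, -0.119, 0.697, 0.119]
contact_force: [-2.5, 0.5, 7.6]
opening: 0.474
```

Floor contact reads 7.6 N. Releasing.

jog_arm(rows=[[[60,0,0,0,0,0,0],[85,0,0,0,0,0,0],[85,0,0,0,0,0,0],[85,0,0,0,0,0,0],[85,0,0,0,0,0,0],[85,-0.3,0,0,0,0,0],[85,-0.6,0,0,0,0,0],[85,-0.6,0,0,0,0,0],[85,-0.5,0,0,0,0,0],[85,0,0,0,0,0,0]]])

```text
clock: 26.1
eef_pos: [0.454, -0.1322, 0.2136]
ee_rot: [0.699, -0.119, 0.695, 0.119]
contact_force: [-0.4, -0.9, 0.0]
opening: 0.993
```

```bash
python3 g.py "(.5853,-.1584,.2)"
python3 - <<'E'
from station import *
import cv2
s=snapshot("wrist"); cv2.imwrite("pics/w10.png",s["frame"])
E
```

```text
t 26.10 tcp [ 0.454  -0.1322  0.2136] open 0.993 F [-0.4 -0.9  0. ] q6 -1.37 q1 0.13
[[0.005, -0.332, 0.943], [0.0, 0.943, 0.332], [-1.0, -0.001, 0.005]]
(.5853,-.1584,.2) units [ 0.237 -1.138  1.919]
yaw(y) deg 109.4 levelling [0.    0.027 0.008]
```

View pics/w10.png

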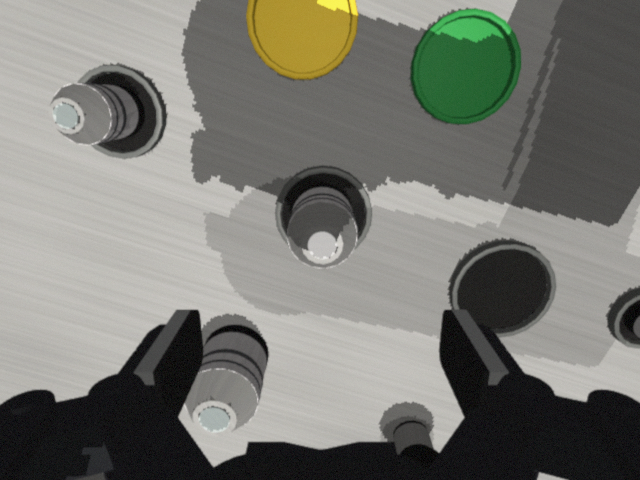

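c stands in base_c at (322,220). Next is d, at (228,375).

jog_arm(rows=[[[85,0,-0.25,0.4,0,0,0],[85,0,-0.25,0.4,0,0,0],[85,0,-0.25,0.4,0,0,0],[85,0,-0.25,0.4,0,0,0],[85,0.1,-0.15,0.34,0,0,0],[85,0,0,0,0,0,0],[85,0,0,0,0,0,0]]])

```text
clock: 27.02
eef_pos: [0.5846, -0.1587, 0.204]
ee_rot: [0.696, -0.119, 0.698, 0.119]
contact_force: [-0.4, 0.5, -0.1]
opening: 0.991
```

```bash
python3 g.py "(.5853,-.1584,.092)"
```

```text
t 27.02 tcp [ 0.5846 -0.1587  0.204 ] open 0.991 F [-0.4  0.5 -0.1] q6 -1.29 q1 0.06
[[-0.002, -0.331, 0.944], [0.0, 0.944, 0.331], [-1.0, 0.001, -0.002]]
(.5853,-.1584,.092) units [ 1.866 -0.002  0.016]
yaw(y) deg 109.3 levelling [ 0.    -0.013 -0.005]
```

jog_arm(rows=[[[85,0.3,0,0,0,0,0],[85,0.5,0,0,0,0,0],[85,0.5,0,0,0,0,0],[85,0.4,0,0,0,0,0],[85,0.17,0,0,0,0,0],[85,0,0,0,0,0,0],[85,0,0,0,0,0,0]]])

```text
clock: 27.9
eef_pos: [0.586, -0.1587, 0.0941]
ee_rot: [0.698, -0.119, 0.696, 0.119]
contact_force: [-0.0, 0.2, -0.5]
opening: 0.995
```

```bash
python3 g.py "(.5853,-.1584,.092)"
python3 - <<'E'
from station import *
import cv2
s=snapshot("wrist"); cv2.imwrite("pics/w11.png",s["frame"])
E
```

```text
t 27.90 tcp [ 0.586  -0.1587  0.0941] open 0.995 F [-0.   0.2 -0.5] q6 -1.29 q1 0.06
[[0.002, -0.332, 0.943], [-0.0, 0.943, 0.332], [-1.0, -0.001, 0.001]]
(.5853,-.1584,.092) units [ 0.035  0.009 -0.009]
yaw(y) deg 109.4 levelling [0.    0.008 0.004]
```

View pics/w11.png

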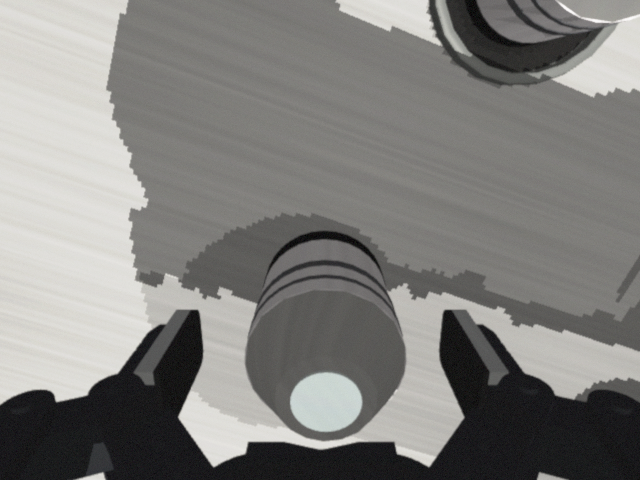

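d is centred at (326,350). Closing.

jog_arm(rows=[[[85,0.03,0.01,-0.01,0,0,0],[85,0,0,0,0,0,0],[42,0,0,0,0,0,0],[42,0,0,0,0,0,0],[42,0,0,0,0,0,0],[42,0,0,0,0,0,0],[42,0,0,0,0,0,0],[42,0,0,0,0,0,0]]])

```text
clock: 28.95
eef_pos: [0.5849, -0.1583, 0.0915]
ee_rot: [0.697, -0.119, 0.697, 0.119]
contact_force: [-1.3, 0.8, 5.5]
opening: 0.577
```

```bash
python3 g.py "(.4651,.0112,.21)"
```

```text
t 28.95 tcp [ 0.5849 -0.1583  0.0915] open 0.577 F [-1.3  0.8  5.5] q6 -1.29 q1 0.06
[[0.001, -0.332, 0.943], [-0.0, 0.943, 0.332], [-1.0, -0.0, 0.0]]
(.4651,.0112,.21) units [-1.976  3.328 -0.946]
yaw(y) deg 109.4 levelling [0.    0.003 0.001]
```

jog_arm(rows=[[[42,-0.3,0,0,0,0,0],[42,-0.5,0,0,0,0,0],[42,-0.5,0,0,0,0,0],[42,-0.5,0,0,0,0,0],[42,-0.2,0.3,-0.1,0,0,0],[42,0,0.5,-0.15,0,0,0],[42,0,0.5,-0.15,0,0,0],[42,0,0.5,-0.15,0,0,0],[42,0,0.5,-0.15,0,0,0],[42,0,0.5,-0.15,0,0,0]]])

```text
clock: 30.2
eef_pos: [0.4787, -0.0158, 0.2099]
ee_rot: [0.696, -0.119, 0.698, 0.119]
contact_force: [0.4, -0.8, -3.4]
opening: 0.58
```

jog_arm(rows=[[[42,0,0.5,-0.1,0,0,0],[42,0,0,0,0,0,0],[42,0,0,0,0,0,0]]])

```text
clock: 30.58
eef_pos: [0.4646, 0.0097, 0.2107]
ee_rot: [0.697, -0.119, 0.697, 0.119]
contact_force: [-0.5, -0.9, -2.8]
opening: 0.579
```

```bash
python3 g.py "(.4651,.0112,.0945)"
```

```text
t 30.57 tcp [0.4646 0.0097 0.2107] open 0.579 F [-0.5 -0.9 -2.8] q6 -1.68 q1 0.45
[[-0.001, -0.332, 0.943], [-0.0, 0.943, 0.332], [-1.0, 0.0, -0.001]]
(.4651,.0112,.0945) units [1.936 0.02  0.018]
yaw(y) deg 109.4 levelling [ 0.    -0.006 -0.001]
```

jog_arm(rows=[[[42,0.4,0.02,0,0,0,0],[42,0.4,0,0,0,0,0],[42,0.4,0,0,0,0,0],[42,0.4,0,0,0,0,0],[42,0.1,0,0,0,0,0],[42,0,0,0,0,0,0],[42,0,0,0,0,0,0]]])

```text
clock: 31.45
eef_pos: [0.4655, 0.0108, 0.11]
ee_rot: [0.698, -0.119, 0.697, 0.119]
contact_force: [-0.1, 0.2, -3.8]
opening: 0.58
```

```bash
python3 g.py "(.4651,.0112,.0945)"
python3 - <<'E'
from station import *
import cv2
s=snapshot("wrist"); cv2.imwrite("pics/w12.png",s["frame"])
E
```

```text
t 31.45 tcp [0.4655 0.0108 0.11  ] open 0.580 F [-0.1  0.2 -3.8] q6 -1.68 q1 0.45
[[0.001, -0.331, 0.944], [0.0, 0.944, 0.331], [-1.0, -0.0, 0.001]]
(.4651,.0112,.0945) units [ 0.258  0.009 -0.004]
yaw(y) deg 109.3 levelling [0.    0.007 0.   ]
```

View pics/w12.png

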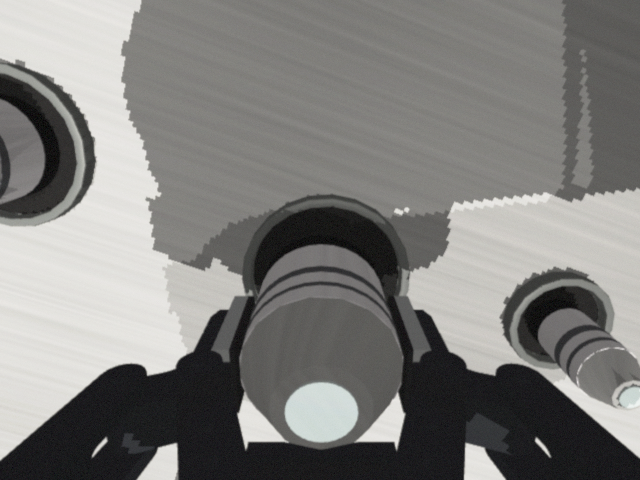

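d is over base_d (326,255), and a in its base at (590,340) has room beside the right finger. Lowering.

jog_arm(rows=[[[42,0.1,0.01,0,0,0,0],[42,0.1,0,0,0,0,0],[42,0.04,0,0,0,0,0],[42,0,0,0,0,0,0],[42,0,0,0,0,0,0],[42,0,0,0,0,0,0]]])

```text
clock: 32.25
eef_pos: [0.4647, 0.0113, 0.0948]
ee_rot: [0.697, -0.119, 0.697, 0.119]
contact_force: [0.4, -0.2, -2.7]
opening: 0.578
```

jog_arm(rows=[[[42,0.015,0,0,0,0,0],[42,0,0,0,0,0,0],[42,0,0,0,0,0,0]]])

```text
clock: 32.62
eef_pos: [0.4648, 0.0113, 0.0945]
ee_rot: [0.697, -0.119, 0.697, 0.119]
contact_force: [-2.8, 0.8, 5.7]
opening: 0.572
```

Floor contact. Releasing and rising clear of the tall barrel.

jog_arm(rows=[[[60,0,0,0,0,0,0],[75,0,0,0,0,0,0],[75,0,0,0,0,0,0],[75,0,0,0,0,0,0],[75,0,0,0,0,0,0],[75,-0.3,0,0,0,0,0],[75,-0.6,0,0,0,0,0],[75,-0.8,0,0,0,0,0],[75,-0.8,0,0,0,0,0],[75,-0.6,0,0,0,0,0]]])

```text
clock: 33.88
eef_pos: [0.4648, 0.0113, 0.2822]
ee_rot: [0.698, -0.119, 0.696, 0.119]
contact_force: [0.1, 0.1, -0.4]
opening: 0.873
```

jog_arm(rows=[[[75,0,-0.6,-0.6,0,0,0],[75,0,-0.6,-0.4,0,0,0],[75,0,-0.6,0,0,0,0],[75,0,-0.6,0,0,0,0],[75,0,-0.6,0,0,0,0],[75,0,-0.6,0,0,0,0],[75,0,-0.6,0,0,0,0],[75,0,-0.6,0,0,0,0],[75,0,0,0,0,0,0],[75,0,0,0,0,0,0]]])

```text
clock: 35.12
eef_pos: [0.5032, -0.2802, 0.2795]
ee_rot: [0.697, -0.118, 0.697, 0.119]
contact_force: [0.1, 0.7, -0.4]
opening: 0.876
```

```bash
python3 g.py
python3 - <<'E'
from station import *
from h import *
B=dict(a=(.4505,.1228),b=(.4331,-.2785),c=(.4534,-.1322),d=(.4651,.0112),eye=(.614,.005),bot=(.466,.294))
for n in ["scene","side"]:
    s=snapshot(n); cv2.imwrite(f"pics/{n}_end.png",s["frame"]); P,ok=cloud(s)
    for k,c in B.items():
        m=ok&(np.hypot(P[...,0]-c[0],P[...,1]-c[1])<.045)&(P[...,2]>.014); Q=P[m]
        if len(Q)<30: print(n,k,"few",len(Q)); continue
        Z=Q[(Q[:,2]>.016)&(Q[:,2]<.041)]
        r=least_squares(lambda p:np.hypot(Z[:,0]-p[0],Z[:,1]-p[1])-p[2],[*Q[:,:2].mean(0),.02],loss="soft_l1",f_scale=.001)
        print(n,k,"top %.3f"%np.percentile(Q[:,2],98),"c",r.x[:2].round(4),"off mm",((r.x[:2]-c)*1000).round(1),"diam %.1f"%(2000*r.x[2]))
E
```

```text
t 35.12 tcp [ 0.5032 -0.2802  0.2795] open 0.876 F [ 0.1  0.7 -0.4] q6 -1.06 q1 -0.17
[[-0.001, -0.331, 0.944], [0.0, 0.944, 0.331], [-1.0, 0.001, -0.001]]
yaw(y) deg 109.3 levelling [ 0.    -0.004 -0.004]
scene a top 0.057 c [0.4507 0.1228] off mm [0.2 0. ] diam 23.5
scene b top 0.064 c [ 0.4318 -0.2791] off mm [-1.3 -0.6] diam 32.5
scene c top 0.070 c [ 0.4526 -0.1326] off mm [-0.8 -0.4] diam 41.5
scene d top 0.076 c [0.4652 0.0107] off mm [ 0.1 -0.5] diam 49.6
scene eye top 0.064 c [0.6133 0.0046] off mm [-0.7 -0.4] diam 40.2
scene bot top 0.067 c [0.4658 0.2936] off mm [-0.2 -0.4] diam 28.7
side a top 0.059 c [0.4524 0.1231] off mm [1.9 0.3] diam 24.1
side b top 0.562 c [ 0.4337 -0.2793] off mm [ 0.6 -0.8] diam 32.3
side c top 0.072 c [ 0.4544 -0.1328] off mm [ 1.  -0.6] diam 41.1
side d top 0.077 c [0.4664 0.0106] off mm [ 1.3 -0.6] diam 49.4
side eye top 0.066 c [0.6144 0.0035] off mm [ 0.4 -1.5] diam 31.1
side bot top 0.069 c [0.4661 0.2937] off mm [ 0.1 -0.3] diam 30.1
```

View pics/scene_end.png

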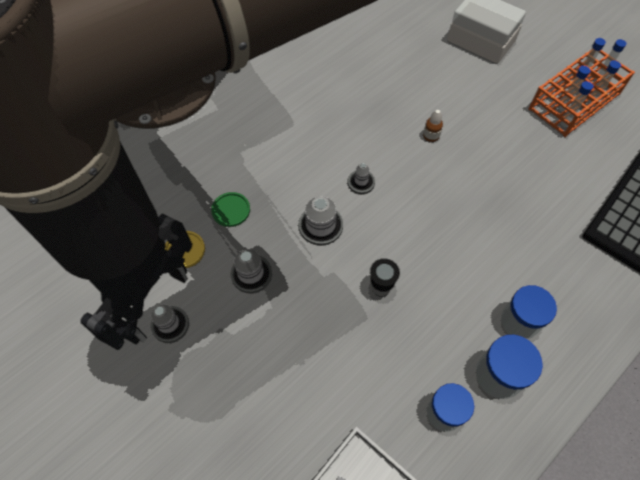

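View pics/side_end.png

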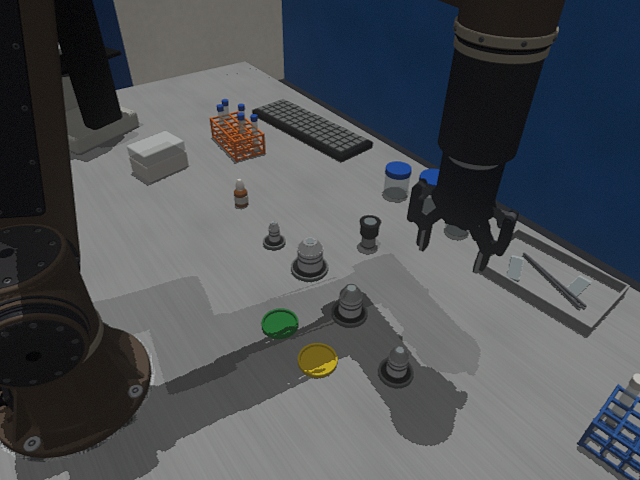

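All four stand upright in their own bases: a (361,178), d (321,215), c (250,268) and b (168,320) in the scene view. The tops read 3 mm above their free-standing heights, so they are on the base floors.

```bash
python3 -c "
from station import *
print(finish_job())"
```

```text
the job is handed in; nothing more can be done
None
```

All four objectives are standing upright, nose up, in the bases of their own sizes. I placed them in order from smallest to largest (a, b, c, d). I lowered each one in small steps until the wrist felt light floor contact (6–15 N), then released it. The job was handed in at about 35 s.

- **Placement:** the last views from both cameras put each objective within 2 mm of its base centre. The scene camera reads the tops 3–4 mm above their earlier bench heights, which matches the 3 mm base floors. The gripper was well clear of everything.
- **Left alone:** the eyepiece and bottle are where they were, within about 1.5 mm of measurement scatter. The green and yellow look-alikes were not touched.
- **Disagreements:** the side camera reads about 2 mm higher than the scene camera, which is within its calibration. Its top reading for b (0.562 m) is not usable, most likely because the arm was above b at the time. The scene camera's reading for b (0.064 m) is as expected.

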